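# Run the wing nut onto the instrument cassette

## Robot

A 6-joint arm with a two-finger parallel gripper is mounted at the origin on a cart in front of the work surface, level with it; the furniture and walls round the work are solid. World frame = base frame: x ahead of the robot, y to its left, z up, the work surface at z = 0. Lengths are in m, angles in rad, forces in N, time in s.
With the tool pointing down it reaches from about 0.425 to 0.95 m from the base axis. Payload 3.5 kg.
Tool frame: the origin (TCP) lies at the very end of the fingers, on their centre line; the grasp point (between the pads) lies hold_point_z behind it (hold_point_z is the distance from the TCP to the grasp point, in m); z points along the fingers, y is the direction in which the jaws open and shut (so a half turn about z gives the same grasp; the last joint's range is limited). The gripper opens to 85 mm and grips with 20 to 120 N. Pads are 22 mm wide; open, the fingers measure 114 mm over their backs; the gripper's body (76 mm by 85 mm) begins 54 mm behind the grasp point. The pads swing forward as they close: fully open they stand 13 mm farther back than shut.
Start: joints at [1.133, 0.286, 1.577, -0, 1.279, -0.15], TCP at [0.192, 0.647, 0.231] pointing down, gripper open.
Joint ranges: [-2.77, 2.77], [-0.9, 2.22], [0.21, 2.48], [-1.53, 4.67], [0.24, 2.81], [-2.84, 2.84]. Speed limits (rad/s): [2.79, 2.79, 3.14, 3.14, 3.14, 3.14].

## Interface

Orientations are given as a unit quaternion [w, x, y, z].
In Python, from bench import observe, get_image, calibration, close_job, boxes_of, silhouettes, hold_point_z gives the robot as it stands.
- The arm moves only by the shell command python3 -m jog 'ROWS' [OPENING]. ROWS is JSON, a list of rows, each a list of 6 numbers: the shift along the tool's x, y, z in m, then the turn, a rotation vector about the tool's x, y, z in rad. In form: [[dx, dy, dz, wx, wy, wz], ...]. A call has exactly 8 rows; each row shifts and turns the pose as measured when the row begins, along the tool's axes as they then stand; what a row does not reach is not made up. A row lasts 1/10 s, in which the tool goes at most 50 mm and 8.59 degrees, less where a joint would pass 70% of its speed; a pose out of reach is approached as far as the arm can. A call with a gripper value outside its range is refused whole. OPENING is the closure, from 0 (fully open) to 1 (shut), set as the call begins (- or left out, the last holds). The fingers move at their own pace and stop on an object; the grip force is fixed at half the most. Time passes only in rows, so rows that do not move let the fingers close, or fill a call up. It gives the time, the measured TCP pose, the force and the opening at its end, in the units of the state.
- observe(): the state, without advancing time (a new reading comes with each control period).
- get_image(name): name is "scene" or "top"; returns (picture, depth): 400x640x3 uint8, red, green, blue; 400x640 float32, m along the optical axis (not along the pixel's ray), 0 where there is no reading.
- calibration(name): a dict with "fx", "fy", "cx", "cy" (pixels), "rvec" (rotation vector, rad) and "tvec" (3), from world to camera coordinates, as OpenCV has them. Camera axes: x right, y down, z forward; pixel columns grow to the right and rows downward; lengths in m; the calibration is good to about 2 mm. A picture is of the moment at which its call begins. calibration takes no time and is no camera call.
- close_job(): hands the job in, once; it reports no verdict.
Trained networks look in the newest picture that a camera, given by its name, has taken for a name from the list of things; names that differ only in an ending like _2 or _b are one class to them, and where a whole thing is asked for, a point or a joint stands for the part that bears it (a point fixed in the world has none). Each returns a list of dicts, best first, with "conf" (0 to 1); they miss things now and then, are a little off and sometimes report something else, mostly with a low value. They report only what shows in the picture. A call takes as long as a camera call. They do not tell look-alikes from the thing itself.
- boxes_of(camera, query): "xy" ([column, row] in pixels, amid what is visible of it).
- silhouettes(camera, query): "pixels" (400x640 bool, what is visible of it) and "xy" ([column, row] in pixels, amid what is visible of it).
The state is a dict: "clock": time; "q": joint angles; "joint_velocities": joint speeds; "joint_efforts": joint torques, N m; "tool_pos": TCP position; "orientation": TCP orientation; "wrist_force": force on the tool from outside, world axes, zero at the start; "ft_torque": the same for the moment, N m; "grip_width": opening from 0.0 (shut) to 1.0 (fully open).
Only numpy, scipy, OpenCV 4.12 (cv2) and the standard library are available. Lean on these libraries where they do the work, as an engineer would, in place of code of your own. Each camera call takes 0.05 s, during which the arm holds its last target.

## Task

Lock the cover of the instrument cassette: set the loose steel wing nut squarely on the thread of its stud, wings in line with the cassette's long side, then keep it resting there and turn it backward (counter-clockwise from above) until it drops into the thread start, then turn it forward (clockwise) until it is fully home at its stop and let go. Leave the other things on the worktop where they are.

Things in the scene. Friction and masses are not known exactly. Their poses are not given: they have to be found in the camera images.
- nut_grip (a point): Loose plain steel wing nut, upright: round hub 49 mm across, 39 mm high, open below, closed on top, with one upright bar grip (the wings) 12 mm thick, 60 long, 34 high along its y axis, 39 to 73 mm above the underside. About 0.1 kg. The point is in the bar on the nut's axis, 62 mm above the underside; z up. A half turn makes no difference. Stands on the worktop at the start, left or right of the cassette.
- nut_bore (a point): Centre of the mouth of the nut's bore, at its underside. Bore 37 mm, flared to 43 mm at the mouth; two lugs (6 mm round pins) inside it below the ends of the wings, centred 10 mm up. The nut can be turned by its bar, gripped, or between fingers held a few mm wider than the bar, which lets it sink by its own weight.
- cassette: Fixed steel instrument cassette with vented cover, 124 x 184 mm, cover 37 mm high, wire handles at its short ends reaching 109 mm from the centre. Origin at the centre of its underside; y along the long side. It does not move.
- stud_seat (a point): Centre of the round seat on the cassette's cover, at the foot of the upright stud (34 mm across its thread), 42 mm above the worktop; z up, y along the long side. The nut is home when its underside is on this seat and turning stops: wings then 45 degrees clockwise past the long side, 112 to 128 degrees from where it dropped, 7 mm lower (0.08 mm a degree). Turns easily until then.
- stud_top (a point): Flat upper face of the two-start thread, 26.5 mm above the seat. With the wings along the long side the lugs rest on it, the nut's underside 19.5 mm above the seat. Turned counter-clockwise, the free nut drops 12.5 mm when the wings are 67 to 83 degrees from the long side. Upstands (5 mm) stop it there, and 58 degrees clockwise of the long side if it is turned forward before it has dropped.
- lens_pot_mid (a point): Bystander: round black screw pot, 66 mm across, 33 mm high; the point is its centre. It may stand on either side of the cassette, the nut on the other.
- forceps_mid (a point): Bystander: steel forceps lying flat in front of the cassette, 115 mm long along y, 14 mm wide, 9 mm high; the point is their centre.
- gauze_pack_mid (a point): Bystander: flat sealed gauze pack behind the cassette, 55 x 95 x 9 mm; the point is its centre.
- tape_roll_mid (a point): Bystander: roll of tape lying flat behind on the left, 103 mm across, 25 mm high; the point is its centre.
Not all that is in view belongs to the job. Of the things shaped like the part that bears nut_grip, the bare steel one is meant.

How it is judged:
On the way, in this order (a step that is already met when the one before it is completed fails the run):
1. the wing nut rests level on top of the stud's thread, wings within 23 degrees of the cassette's long side (horizontal distance between nut_grip and stud_seat below 0.004 m and angle between nut_grip's own z axis and vertical below 0.12 rad and z of nut_grip in the frame of stud_seat between 0.0775 and 0.0865 m and angle between the y axis of nut_grip and the y axis of stud_seat, either way round below 0.42 rad), for 0.2 s.
2. the nut, still resting on the thread, is turned about half way (35 to 60 degrees) to the thread start (horizontal distance between nut_grip and stud_seat below 0.004 m and angle between nut_grip's own z axis and vertical below 0.12 rad and z of nut_grip in the frame of stud_seat between 0.0775 and 0.0865 m and angle between the y axis of nut_grip and the y axis of stud_seat, either way round between 0.61 and 1.05 rad), for 0.02 s.
3. the nut has dropped into the thread start, wings well across the cassette, its underside 3 to 10 mm above the seat (horizontal distance between nut_grip and stud_seat below 0.004 m and angle between nut_grip's own z axis and vertical below 0.12 rad and z of nut_grip in the frame of stud_seat between 0.065 and 0.072 m and angle between the y axis of nut_grip and the y axis of stud_seat, either way round above 1.08 rad), for 0.1 s.
At the end, for the whole second after the job is handed in: The nut is on the stud, level (tilt under 0.08 rad, centred within 3 mm), its underside within 1.8 mm of the seat and its wings at least 33 degrees (of 45) clockwise past the cassette's long side, that is within 12 degrees of the stop; the bystanders are where they were (within 30 mm) (horizontal distance between nut_grip and stud_seat below 0.003 m and angle between nut_grip's own z axis and vertical below 0.08 rad and z of nut_grip in the frame of stud_seat between 0.059 and 0.0638 m and angle between the y axis of nut_grip and the y axis of stud_seat, either way round between 0.58 and 0.96 rad); the robot touches nothing.
It fails at once if the lens pot is pushed more than 30 mm (distance of lens_pot_mid from where it was at the start of the episode above 0.03 m).
It fails at once if the forceps is pushed more than 30 mm (distance of forceps_mid from where it was at the start of the episode above 0.03 m).
It fails at once if the gauze pack is pushed more than 30 mm (distance of gauze_pack_mid from where it was at the start of the episode above 0.03 m).
It fails at once if the tape roll is pushed more than 30 mm (distance of tape_roll_mid from where it was at the start of the episode above 0.03 m).
It also fails if it takes over 51 s, if anything falls off the work surface, if the arm or the gripper's body presses on something with over 40 N, if the wrist force passes 120 N, or if a joint passes its speed limit or range.

## Working session

There is one attempt and no reset: what is moved stays moved. The work goes in short steps, Python scripts to look and compute and a shell command to move; the robot and the scene stay as the last step left them, time stands still between calls to the robot, and variables do not carry over. Pictures are saved under pics/ and viewed, and the job is handed in when it is done.

```bash
ls; mkdir -p pics; cat > h.py <<'E'
import numpy as np, cv2
from bench import *
def cam(n):
    c=calibration(n);R=cv2.Rodrigues(np.array(c["rvec"],float))[0];return c,R,np.array(c["tvec"],float).ravel()
def px2w_depth(n,u,v,d):
    c,R,t=cam(n);u=np.asarray(u,float);v=np.asarray(v,float)
    P=np.stack([(u-c["cx"])/c["fx"]*d,(v-c["cy"])/c["fy"]*d,d],-1)
    return (P-t)@R
def px2w_z(n,u,v,z):
    c,R,t=cam(n);r=R.T@np.array([(u-c["cx"])/c["fx"],(v-c["cy"])/c["fy"],1.]);o=-R.T@t
    return o+r*(z-o[2])/r[2]
def w2px(n,p):
    c,R,t=cam(n);q=R@np.asarray(p,float)+t
    return c["cx"]+c["fx"]*q[0]/q[2],c["cy"]+c["fy"]*q[1]/q[2]
def save(im,f,s=1): 
    im=cv2.cvtColor(im,cv2.COLOR_RGB2BGR)
    if s!=1: im=cv2.resize(im,None,fx=s,fy=s,interpolation=cv2.INTER_CUBIC)
    cv2.imwrite("pics/"+f,im)
E
python3 - <<'E'
from h import *
s=observe()
print({k:np.round(v,4) for k,v in s.items()}, hold_point_z if not callable(hold_point_z) else hold_point_z())
for n in("scene","top"):
    im,d=get_image(n);save(im,n+"0.png");np.savez("/tmp/%s0.npz"%n,im=im,d=d)
    c,R,t=cam(n);print(n,c["fx"],c["cx"],c["cy"],"pos",-R.T@t,"fwd",R[2])
    for q in("nut_grip","cassette","lens_pot_mid"):
        for r in silhouettes(n,q): print(q,np.round(r["xy"]),round(r["conf"],2),r["pixels"].sum())
E
```

```text
pics
{'clock': np.float64(0.0), 'q': array([ 1.133 ,  0.2872,  1.5782,  0.    ,  1.2786, -0.15  ]), 'joint_velocities': array([-0.0009, -0.0005,  0.0006, -0.0022,  0.001 ,  0.0021]), 'joint_efforts': array([-1.70000e-03, -4.05988e+01, -2.92623e+01, -3.00000e-04,
        5.90000e-03, -0.00000e+00]), 'tool_pos': array([0.1913, 0.6466, 0.2299]), 'orientation': array([-4.000e-04,  1.434e-01,  9.897e-01, -1.100e-03]), 'wrist_force': array([-0.0612, -0.7714,  0.3177]), 'ft_torque': array([ 0.0529, -0.0476, -0.0251]), 'grip_width': np.float64(1.004)} 0.0187
scene 518.7243278650371 317.5062763590408 200.08184488885786 pos [-0.5942711  -0.58246846  0.73155935] fwd [ 0.78417844  0.41224324 -0.46380996]
nut_grip [404. 248.] 0.84 670
nut_grip [367. 238.] 0.7 451
nut_grip [386. 274.] 0.63 635
cassette [304. 208.] 0.61 1997
lens_pot_mid [230. 195.] 0.47 218
lens_pot_mid [320. 182.] 0.21 246
top 451.9361282891499 321.35630854633985 205.97539951068148 pos [0.31410668 0.03643436 1.32842933] fwd [ 0.16360753  0.00205315 -0.98652337]
nut_grip [388. 219.] 0.71 276
nut_grip [428. 232.] 0.49 274
cassette [309. 198.] 0.78 2675
cassette [428. 230.] 0.29 303
lens_pot_mid [233. 218.] 0.84 446
```

View pics/scene0.png

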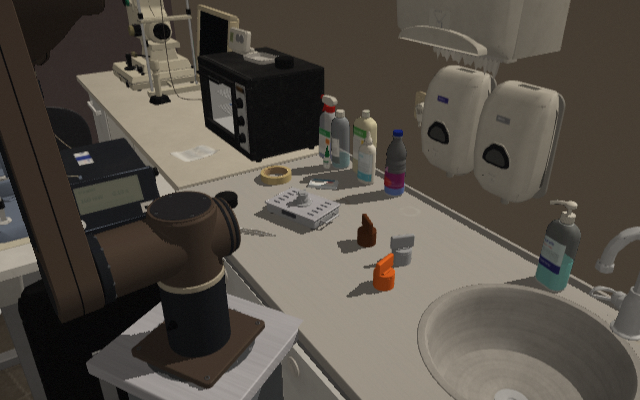

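View pics/top0.png

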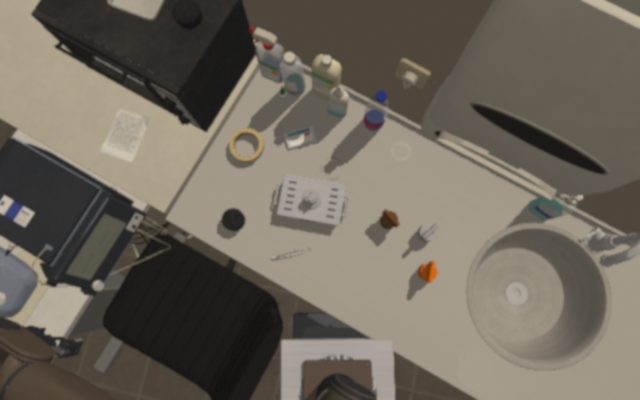

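```bash
python3 - <<'E'
from h import *
z=np.load("/tmp/scene0.npz")["im"];save(z[130:310,210:450],"sc.png",3.3)
z=np.load("/tmp/top0.npz")["im"];save(z[130:300,210:460],"tc.png",3.2)
E
```

```text
(no output)
```

View pics/sc.png

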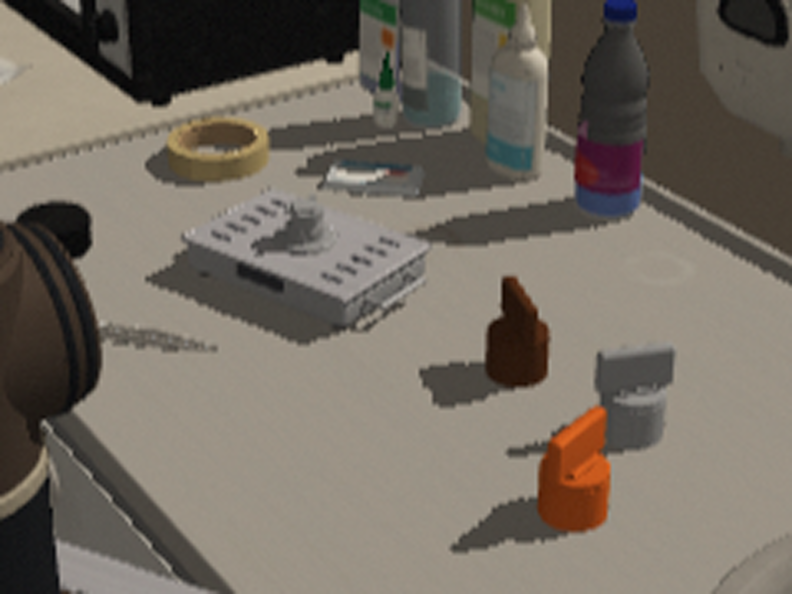

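View pics/tc.png

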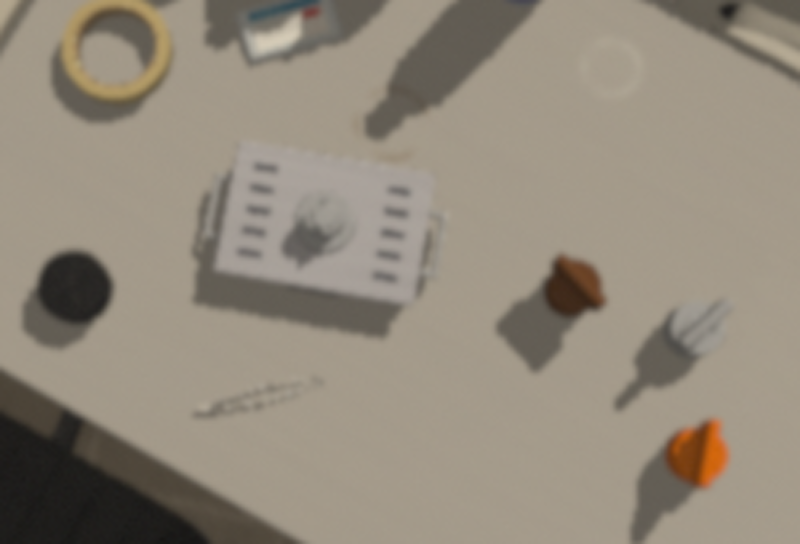

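The pictures show three wing-nut shapes: a brown one (scene 367,238; top 388,219), an orange one (scene 386,274; top 428,271) and a bare grey steel one (scene 404,248; top 427,232). The grey one fits the description because it is plain steel and uncoloured, which the enlarged crops confirm. The black pot is left of the cassette and the nut is on the right, as expected. The stud is at about (310,199) in top. Next I measure positions.

```bash
python3 - <<'E'
from h import *
D={n:np.load("/tmp/%s0.npz"%n) for n in("scene","top")}
def cloud(n,box):
    u0,u1,v0,v1=box;uu,vv=np.meshgrid(np.arange(u0,u1),np.arange(v0,v1));d=D[n]["d"][vv,uu].astype(float)
    m=d>0;return px2w_depth(n,uu[m],vv[m],d[m]),D[n]["im"][vv,uu][m]
# nut
for n,b in(("top",(405,455,210,255)),("scene",(380,425,225,272))):
    P,c=cloud(n,b)
    f=P[P[:,2]<0.02];print(n,"table z",np.median(f[:,2]))
    sat=c.max(1).astype(int)-c.min(1)
    m=(P[:,2]>0.05)&(P[:,2]<.09)&(sat<60);Q=P[m];print(len(Q),Q.mean(0),Q[:,2].max(),Q.min(0),Q.max(0))
    C=np.cov(Q[:,:2].T);w,V=np.linalg.eigh(C);print("bar dir deg",np.degrees(np.arctan2(V[1,1],V[0,1])),np.sqrt(w))
    r=cv2.minAreaRect(Q[:,:2].astype(np.float32));print(r)
    m=(P[:,2]>0.01)&(P[:,2]<.042)&(sat<60);Q=P[m];print("hub",len(Q),Q[:,:2].min(0),Q[:,:2].max(0))
for n,b in(("top",(270,355,165,235)),("scene",(255,350,175,240))):
    P,c=cloud(n,b)
    m=(P[:,2]>0.025)&(P[:,2]<.05);Q=P[m];print(n,len(Q),np.median(Q[:,2]),cv2.minAreaRect(Q[:,:2].astype(np.float32)))
    m=(P[:,2]>0.06)&(P[:,2]<.08);Q=P[m];print("studtop",len(Q),Q.mean(0),np.median(Q[:,2]),Q.min(0),Q.max(0))
for n in("top","scene"):
    print(n,[ [ (k,np.round(r["xy"]),round(r["conf"],2)) for r in boxes_of(n,k)] for k in("stud_top","stud_seat","nut_grip","forceps_mid","gauze_pack_mid","tape_roll_mid")])
E
```

```text
top table z -4.384639781248076e-05
104 [ 0.45019956 -0.26328655  0.07019651] 0.07918327335646533 [ 0.42923775 -0.28980295  0.0519821 ] [ 0.4719828  -0.24056718  0.07918327]
bar dir deg 129.91705126648642 [0.00364969 0.01787706]
((0.4508994221687317, -0.2648555338382721), (0.01218348741531372, 0.05967995896935463), 40.04568862915039)
hub 155 [ 0.42682899 -0.28913172] [ 0.47533097 -0.24084907]
scene table z -0.0007561037773321965
227 [ 0.44496759 -0.26695191  0.06325093] 0.07470538283039277 [ 0.42474965 -0.29104474  0.05046856] [ 0.46881159 -0.24159674  0.07470538]
bar dir deg 130.19874124365703 [0.00312648 0.01729379]
((0.44785696268081665, -0.2663465142250061), (0.01914200186729431, 0.0602058544754982), 40.77382278442383)
hub 259 [ 0.41935845 -0.29023194] [ 0.46517469 -0.24581259]
top 2552 0.03664075305439371 ((0.5504961013793945, 0.06795047223567963), (0.21443672478199005, 0.12540322542190552), 79.689453125)
studtop 100 [0.54995539 0.06818898 0.07008741] 0.0701414060465113 [0.53427941 0.05388256 0.06141732] [0.56756098 0.0852063  0.07750308]
scene 1377 0.03585642663708791 ((0.581004
[... 302 characters left out ...]
08., 200.]), 0.97)], [('nut_grip', array([428., 270.]), 0.88), ('nut_grip', array([426., 232.]), 0.68), ('nut_grip', array([387., 218.]), 0.57)], [], [('gauze_pack_mid', array([300., 136.]), 0.74), ('gauze_pack_mid', array([428., 230.]), 0.37)], [('tape_roll_mid', array([243., 135.]), 0.64)]]
scene [[('stud_top', array([302., 208.]), 0.6)], [('stud_seat', array([303., 210.]), 0.71)], [('nut_grip', array([385., 276.]), 0.82), ('nut_grip', array([366., 235.]), 0.8), ('nut_grip', array([403., 248.]), 0.59)], [('forceps_mid', array([257., 231.]), 0.43)], [('gauze_pack_mid', array([401., 251.]), 0.74), ('gauze_pack_mid', array([322., 182.]), 0.49)], [('tape_roll_mid', array([274., 177.]), 0.72)]]
```

```bash
cat > plan.py <<'E'
import sys,numpy as np
from scipy.spatial.transform import Rotation as Ro
from bench import observe
def pose():
    s=observe();w,x,y,z=s["orientation"];return np.array(s["tool_pos"]),Ro.from_quat([x,y,z,w]),s
def yaw(R): v=R.as_matrix()[:,1];return np.degrees(np.arctan2(v[1],v[0]))
def down(yawdeg):
    a=np.radians(yawdeg);y=np.array([np.cos(a),np.sin(a),0]);z=np.array([0,0,-1.]);return Ro.from_matrix(np.stack([np.cross(y,z),y,z],1))
def rows(tg,p=None,R=None):
    """tg: list of (x,y,z,yaw,nrows)"""
    if p is None:p,R,_=pose()
    out=[]
    for x,y,z,a,n in tg:
        p0,R0=p,R;P=np.array([x,y,z]);T=down(a);rv=(R0.inv()*T).as_rotvec()
        for i in range(n):
            p1=p0+(P-p0)*(i+1)/n;R1=R0*Ro.from_rotvec(rv*(i+1)/n)
            d=R.inv().apply(p1-p);w=(R.inv()*R1).as_rotvec();out.append([round(float(v),4) for v in [*d,*w]]);p,R=p1,R1
    for i in range(0,len(out),8): print(str(out[i:i+8]).replace(" ",""))
    return p,R
def st():
    p,R,s=pose();print("t",round(float(s["clock"]),2),"p",np.round(p,4),"yaw",round(float(yaw(R)),2),"tilt",np.round(R.as_matrix()[:2,2],4),"F",np.round(s["wrist_force"],1),"T",np.round(s["ft_torque"],2),"g",round(float(s["grip_width"]),3),"q6",round(float(s["q"][5]),2))
E
python3 -c "
from plan import *
rows([(.5,.33,.23,73.5,10),(.53,0,.22,55,8),(.451,-.265,.16,40,6)])"
```

```text
[[-0.0386,-0.0217,0.0001,-0.0,0.0,0.0],[-0.0386,-0.0217,0.0001,-0.0,0.0,0.0],[-0.0386,-0.0217,0.0001,-0.0,0.0,0.0],[-0.0386,-0.0217,0.0001,-0.0,0.0,0.0],[-0.0386,-0.0217,0.0001,-0.0,0.0,0.0],[-0.0386,-0.0217,0.0001,-0.0,0.0,0.0],[-0.0386,-0.0217,0.0001,-0.0,0.0,0.0],[-0.0386,-0.0217,0.0001,-0.0,0.0,0.0]]
[[-0.0386,-0.0217,0.0001,-0.0,0.0,0.0],[-0.0386,-0.0217,0.0001,-0.0,0.0,0.0],[-0.0153,-0.0385,0.0013,-0.0,-0.0,0.0404],[-0.0169,-0.0378,0.0013,-0.0,-0.0,0.0404],[-0.0184,-0.0371,0.0013,-0.0,-0.0,0.0404],[-0.0198,-0.0364,0.0013,-0.0,-0.0,0.0404],[-0.0213,-0.0355,0.0013,-0.0,-0.0,0.0404],[-0.0227,-0.0346,0.0013,-0.0,-0.0,0.0404]]
[[-0.0241,-0.0337,0.0013,-0.0,-0.0,0.0404],[-0.0254,-0.0327,0.0013,-0.0,-0.0,0.0404],[-0.0145,-0.0437,0.01,0.0,0.0,0.0436],[-0.0164,-0.0431,0.01,0.0,0.0,0.0436],[-0.0183,-0.0423,0.01,0.0,0.0,0.0436],[-0.0201,-0.0415,0.01,0.0,0.0,0.0436],[-0.0219,-0.0405,0.01,0.0,0.0,0.0436],[-0.0237,-0.0395,0.01,0.0,0.0,0.0436]]
```

```bash
python3 -m jog '[[-0.039,-0.022,0,0,0,0],[-0.039,-0.022,0,0,0,0],[-0.039,-0.022,0,0,0,0],[-0.039,-0.022,0,0,0,0],[-0.039,-0.022,0,0,0,0],[-0.039,-0.022,0,0,0,0],[-0.039,-0.022,0,0,0,0],[-0.039,-0.022,0,0,0,0]]' 0.35; python3 -c "
from plan import *
st()
rows([(.53,0,.22,55,10),(.451,-.265,.16,40,6)])"
```

```text
clock: 1.8
tool_pos: [0.4457, 0.3861, 0.2319]
orientation: [0.001, 0.138, 0.99, 0.002]
wrist_force: [0.2, 1.0, 0.1]
grip_width: 0.651
t 1.8 p [0.4457 0.3861 0.2319] yaw 74.18 tilt [0.0021 0.004 ] F [0.2 1.  0.1] T [ 0.01 -0.05  0.03] g 0.651 q6 -0.75
[[-0.0186,-0.0349,0.0011,0.0005,0.0,0.0335],[-0.0198,-0.0342,0.0011,0.0005,0.0,0.0335],[-0.0209,-0.0335,0.0011,0.0005,0.0,0.0335],[-0.022,-0.0328,0.0011,0.0005,0.0,0.0335],[-0.0231,-0.0321,0.0011,0.0005,0.0,0.0335],[-0.0242,-0.0313,0.0011,0.0005,0.0,0.0335],[-0.0252,-0.0304,0.0011,0.0005,0.0,0.0335],[-0.0262,-0.0296,0.0012,0.0005,0.0,0.0335]]
[[-0.0272,-0.0287,0.0012,0.0005,0.0,0.0335],[-0.0281,-0.0278,0.0012,0.0005,0.0,0.0335],[-0.0145,-0.0437,0.01,-0.0,0.0,0.0436],[-0.0164,-0.0431,0.01,-0.0,0.0,0.0436],[-0.0183,-0.0423,0.01,-0.0,0.0,0.0436],[-0.0201,-0.0415,0.01,-0.0,0.0,0.0436],[-0.0219,-0.0405,0.01,-0.0,0.0,0.0436],[-0.0237,-0.0395,0.01,-0.0,0.0,0.0436]]
```

```bash
python3 -m jog '[[-0.019,-0.035,0.001,0,0,0.033],[-0.02,-0.034,0.001,0,0,0.033],[-0.021,-0.0335,0.001,0,0,0.033],[-0.022,-0.033,0.001,0,0,0.033],[-0.023,-0.032,0.001,0,0,0.033],[-0.024,-0.031,0.001,0,0,0.033],[-0.025,-0.03,0.001,0,0,0.033],[-0.026,-0.03,0.001,0,0,0.033]]'
python3 -m jog '[[-0.027,-0.029,0.001,0,0,0.033],[-0.028,-0.028,0.001,0,0,0.033],[-0.0145,-0.044,0.008,0,0,0.044],[-0.016,-0.043,0.008,0,0,0.044],[-0.018,-0.042,0.008,0,0,0.044],[-0.02,-0.0415,0.008,0,0,0.044],[-0.022,-0.04,0.008,0,0,0.044],[-0.024,-0.04,0.008,0,0,0.044]]'; python3 -c "
from plan import *
st()
rows([(.451,-.265,.12,40,4),(.451,-.265,.1,40,4)])"
```

```text
clock: 2.6
tool_pos: [0.5171, 0.0644, 0.225]
orientation: [0.004, 0.273, 0.962, 0.004]
wrist_force: [-0.0, 0.1, -0.1]
grip_width: 0.645
clock: 3.4
tool_pos: [0.4498, -0.2909, 0.1756]
orientation: [0.009, 0.433, 0.902, 0.005]
wrist_force: [0.7, 0.2, -0.0]
grip_width: 0.652
t 3.4 p [ 0.4498 -0.2909  0.1756] yaw 38.74 tilt [0.0211 0.0008] F [ 0.7  0.2 -0. ] T [-0.02 -0.04 -0.01] g 0.652 q6 -1.45
[[0.005,0.0041,0.0139,0.0042,0.0032,-0.0055],[0.005,0.0041,0.0139,0.0042,0.0032,-0.0055],[0.0049,0.0042,0.0139,0.0042,0.0032,-0.0055],[0.0048,0.0043,0.0139,0.0042,0.0032,-0.0055],[0.0,-0.0,0.005,0.0,0.0,0.0],[0.0,-0.0,0.005,0.0,0.0,0.0],[0.0,-0.0,0.005,0.0,0.0,-0.0],[0.0,-0.0,0.005,0.0,0.0,-0.0]]
```

```bash
python3 -m jog '[[0.005,0.004,0.014,0.004,0.003,-0.0055],[0.005,0.004,0.014,0.004,0.003,-0.0055],[0.005,0.004,0.014,0.004,0.003,-0.0055],[0.005,0.004,0.014,0.004,0.003,-0.0055],[0,0,0.005,0,0,0],[0,0,0.005,0,0,0],[0,0,0.005,0,0,0],[0,0,0,0,0,0]]'; python3 -c "
from plan import *
st()
rows([(.451,-.265,.105,40,3),(.451,-.265,.046,40,5)])
from h import *
im,d=get_image('scene');save(im[150:310,280:480],'sc1.png',4);im,d=get_image('top');save(im[130:300,310:510],'tc1.png',4)"
```

```text
clock: 4.2
tool_pos: [0.4496, -0.2637, 0.0987]
orientation: [-0.001, 0.422, 0.906, -0.0]
wrist_force: [-0.5, 0.4, -0.1]
grip_width: 0.65
t 4.2 p [ 0.4496 -0.2637  0.0987] yaw 40.05 tilt [-0.0016 -0.    ] F [-0.5  0.4 -0.1] T [ 0.01  0.01 -0.04] g 0.65 q6 -1.42
[[-0.0006,0.0001,-0.0021,-0.0004,-0.0003,0.0003],[-0.0006,0.0001,-0.0021,-0.0004,-0.0003,0.0003],[-0.0006,0.0001,-0.0021,-0.0004,-0.0003,0.0003],[0.0,-0.0,0.0118,0.0,0.0,0.0],[0.0,-0.0,0.0118,0.0,0.0,0.0],[0.0,-0.0,0.0118,0.0,0.0,0.0],[0.0,-0.0,0.0118,0.0,0.0,0.0],[0.0,-0.0,0.0118,0.0,0.0,0.0]]
```

View pics/sc1.png

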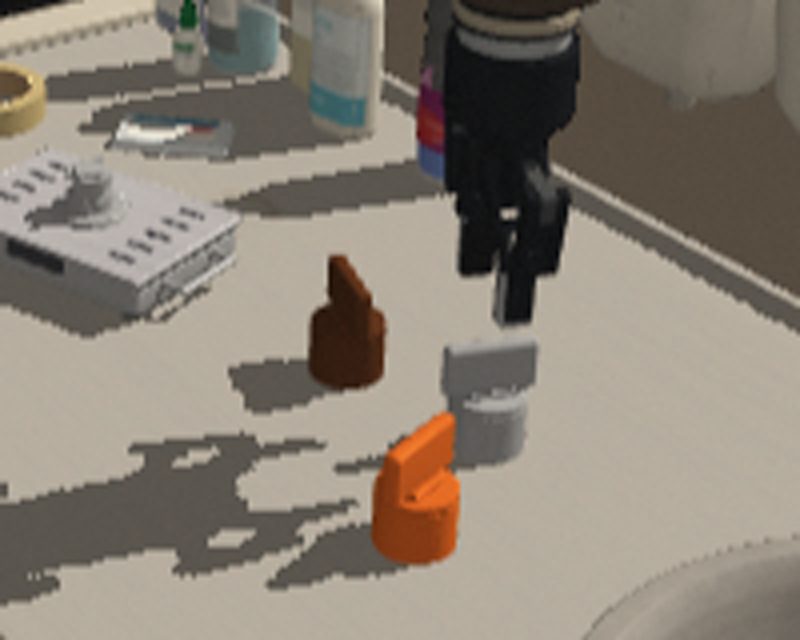

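View pics/tc1.png

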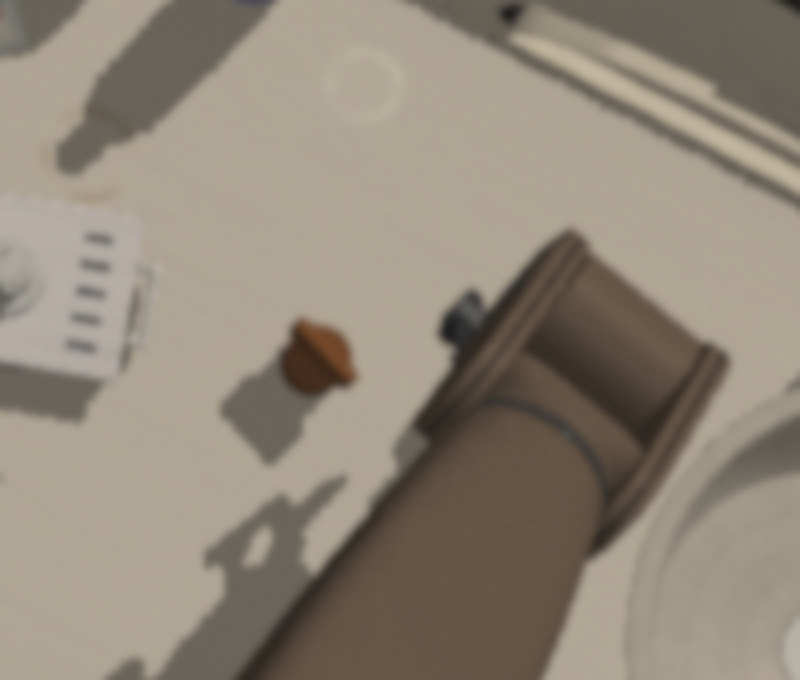

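```bash
python3 - <<'E'
from h import *
p=np.array([.4496,-.2637,.0987]);y=np.array([np.cos(np.radians(40)),np.sin(np.radians(40)),0])
x=np.array([-y[1],y[0],0])  # along bar
for z in (.0987,.105): print([np.round(w2px("scene",[*(p+k*.0275*y)[:2],z]),1) for k in(-1,1)])
# predicted bar top corners, nut at .451,-.265
c=np.array([.451,-.265,.073])
print("bar top ends",[np.round(w2px("scene",c+s*.03*x),1) for s in(-1,1)], "hub base",np.round(w2px("scene",[.451,-.265,0]),1))
im,d=get_image("scene")
print(d[225:232,400:418].round(3)[::3])
# bar in picture: points above z .05
uu,vv=np.meshgrid(np.arange(385,420),np.arange(233,270));P=px2w_depth("scene",uu.ravel(),vv.ravel(),d[vv,uu].ravel().astype(float))
col=im[vv,uu].reshape(-1,3).astype(int);m=(P[:,2]>.05)&(P[:,2]<.08)&(col.max(1)-col.min(1)<40)&(col.min(1)>100)
Q=P[m];b=uu.ravel()[m];a=vv.ravel()[m];print(b.min(),b.max(),a.min(),a.max())
a1=(Q[:,:2]@x[:2]);print("along bar range",a1.min(),a1.max(),"centre",(a1.min()+a1.max())/2,"pred",c[:2]@x[:2]); b1=Q[:,:2]@y[:2];print("perp",np.percentile(b1,[5,50,95]),"pred face",c[:2]@y[:2]-.006)
E
```

```text
[array([406.9, 231.5]), array([398.6, 220.2])]
[array([407.1, 229.2]), array([398.8, 217.9])]
bar top ends [array([414.3, 233.3]), array([390.9, 236.2])] hub base [400.6 259.8]
[[0.    1.438 1.438 1.44  1.204 1.205 1.201 1.198 1.194 1.195 1.19  1.194
  1.194 1.197 1.443 1.445 1.437 1.438]
 [1.435 1.429 1.428 1.433 1.208 1.205 1.203 1.198 0.    1.2   1.201 1.2
  1.2   1.208 1.436 1.431 1.429 1.427]
 [1.408 1.415 1.411 1.418 1.413 1.207 1.211 1.212 1.211 1.214 1.209 1.216
  1.415 1.413 1.416 1.412 1.413 1.415]]
390 414 234 244
along bar range -0.5216630352485314 -0.46236442311050735 centre -0.49201372917951935 pred -0.4928989893951584
perp [0.1662636  0.17078223 0.1773036 ] pred face 0.16914732727972617
```

```bash
python3 -m jog '[[-0.001,0,0.006,0,0,0],[-0.001,0,0.008,0,0,0],[0,0,0.01,0,0,0],[0,0,0.01,0,0,0],[0,0,0.01,0,0,0],[0,0,0.008,0,0,0],[0,0,0.002,0,0,0],[0,0,0,0,0,0]]'; python3 -c "
from plan import *
st()"
```

```text
clock: 5.15
tool_pos: [0.4513, -0.2672, 0.041]
orientation: [0.0, 0.423, 0.906, -0.001]
wrist_force: [0.8, -0.2, 0.4]
grip_width: 0.652
t 5.15 p [ 0.4513 -0.2672  0.041 ] yaw 39.93 tilt [-0.     -0.0015] F [ 0.8 -0.2  0.4] T [-0.02  0.   -0.03] g 0.652 q6 -1.42
```

```bash
python3 -m jog '[[0.001,0.0005,-0.004,0,0,0],[0,0,0,0,0,0],[0,0,0,0,0,0],[0,0,0,0,0,0],[0,0,0,0,0,0],[0,0,0,0,0,0],[0,0,0,0,0,0],[0,0,0,0,0,0]]'; python3 -c "
from plan import *
st()"
python3 -m jog '[[0,0,0,0,0,0],[0,0,0,0,0,0],[0,0,0,0,0,0],[0,0,0,0,0,0],[0,0,0,0,0,0],[0,0,0,0,0,0],[0,0,0,0,0,0],[0,0,0,0,0,0]]' 1; python3 -c "
from plan import *
st()"
```

```text
clock: 5.95
tool_pos: [0.4522, -0.2669, 0.0474]
orientation: [0.002, 0.423, 0.906, -0.001]
wrist_force: [0.6, 1.0, 0.3]
grip_width: 0.651
t 5.95 p [ 0.4522 -0.2669  0.0474] yaw 39.94 tilt [ 0.0031 -0.0043] F [0.6 1.  0.3] T [-0.   -0.06  0.01] g 0.651 q6 -1.42
clock: 6.75
tool_pos: [0.4521, -0.2669, 0.0473]
orientation: [0.002, 0.423, 0.906, -0.001]
wrist_force: [0.4, 1.5, 0.3]
grip_width: 0.129
t 6.75 p [ 0.4521 -0.2669  0.0473] yaw 39.93 tilt [ 0.0028 -0.0041] F [0.4 1.5 0.3] T [ 0.01  0.09 -0.01] g 0.129 q6 -1.42
```

```bash
python3 -c "
from plan import *
rows([(.4521,-.2669,.182,40,4),(.5493,.0655,.182,-10.3,10),(.5493,.0655,.182,-10.3,2)])
from h import *
z=np.load('/tmp/top0.npz');d=z['d'];im=z['im']
uu,vv=np.meshgrid(np.arange(270,355),np.arange(165,235));P=px2w_depth('top',uu.ravel(),vv.ravel(),d[vv,uu].ravel().astype(float));c=im[vv,uu].reshape(-1,3).astype(int)
m=(P[:,2]>.028)&(P[:,2]<.048);Q=P[m][:,:2]
# cover: opening in mask to drop handles
M=np.zeros(uu.shape,np.uint8);M.ravel()[m|((P[:,2]>.048)&(P[:,2]<.09))]=1
M2=cv2.morphologyEx(M,cv2.MORPH_OPEN,np.ones((13,13)));k=M2.ravel()>0
for a in (M,M2):
  k=(a.ravel()>0);print(cv2.minAreaRect(P[k][:,:2].astype(np.float32)))
  Qc=P[k][:,:2]-P[k][:,:2].mean(0);w,V=np.linalg.eigh(np.cov(Qc.T));print(P[k].mean(0),np.degrees(np.arctan2(V[1,1],V[0,1])))
save(im[170:230,275:350],'stud.png',9)
"
```

```text
[[-0.0002,-0.0,-0.0337,-0.0001,0.0012,-0.0003],[-0.0001,-0.0,-0.0337,-0.0001,0.0012,-0.0003],[-0.0001,-0.0,-0.0337,-0.0001,0.0012,-0.0003],[-0.0,-0.0,-0.0337,-0.0001,0.0012,-0.0003],[0.0192,0.0288,-0.0,0.0,0.0,0.0878],[0.0217,0.027,-0.0,0.0,0.0,0.0878],[0.024,0.025,-0.0,0.0,0.0,0.0878],[0.0261,0.0228,-0.0,0.0,0.0,0.0878]]
[[0.028,0.0204,-0.0,0.0,0.0,0.0878],[0.0296,0.0179,-0.0,0.0,0.0,0.0878],[0.0311,0.0152,-0.0,0.0,0.0,0.0878],[0.0323,0.0125,-0.0,0.0,0.0,0.0878],[0.0333,0.0096,-0.0,0.0,0.0,0.0878],[0.034,0.0066,-0.0,0.0,0.0,0.0878],[0.0,0.0,0.0,-0.0,-0.0,0.0],[0.0,0.0,0.0,-0.0,-0.0,0.0]]
((0.5491848587989807, 0.06074247509241104), (0.19968436658382416, 0.12540322542190552), 79.689453125)
[0.54927198 0.06812829 0.03817045] 79.26322841314195
((0.5504927635192871, 0.06804872304201126), (0.1824689656496048, 0.12515303492546082), 80.24658966064453)
[0.54784306 0.07352861 0.03839985] 67.7094983926689
```

View pics/stud.png

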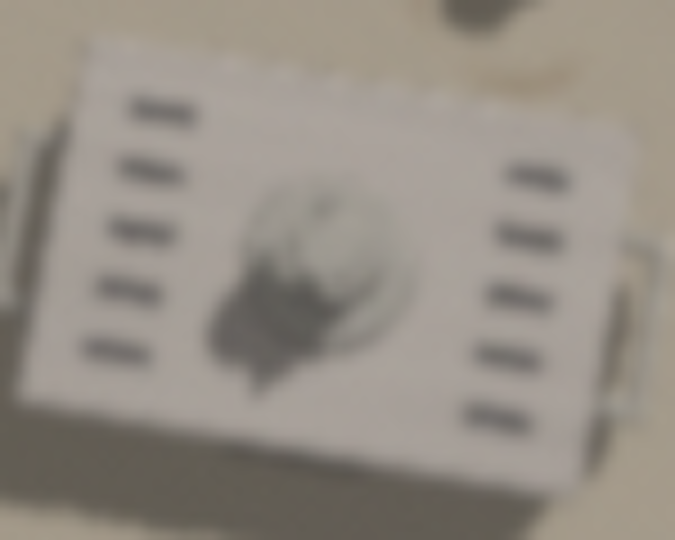

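```bash
python3 -c "
from h import *
print(px2w_z('top',310.9,199.3,.043))
for z in(.042,.0685): print(w2px('top',[.5505,.068,z]))
z=np.load('/tmp/top0.npz');d=z['d']
uu,vv=np.meshgrid(np.arange(290,335),np.arange(180,220));P=px2w_depth('top',uu.ravel(),vv.ravel(),d[vv,uu].ravel().astype(float))
for lo,hi in((.041,.05),(.058,.08),(.05,.08)):
  Q=P[(P[:,2]>lo)&(P[:,2]<hi)][:,:2].astype(np.float32);Q=Q[np.hypot(*(Q-[.55,.068]).T)<.035]
  print(lo,len(Q),cv2.minEnclosingCircle(Q),Q.mean(0))
"
python3 -m jog '[[0,0,-0.032,0,0.001,0],[0,0,-0.034,0,0.001,0],[0,0,-0.034,0,0.001,0],[0,0,-0.03,0,0.001,0],[0.019,0.029,0,0,0,0.088],[0.022,0.027,0,0,0,0.088],[0.024,0.025,0,0,0,0.088],[0.026,0.023,0,0,0,0.088]]'; python3 -c "
from plan import *
st()
rows([(.5493,.0655,.18,-10.3,6),(.5493,.0655,.18,-10.3,2)])"
```

```text
[0.54714883 0.06914571 0.043     ]
(np.float64(311.298394933508), np.float64(198.21801938503256))
(np.float64(311.0590571470288), np.float64(196.5312790664047))
0.041 93 ((0.5508022904396057, 0.07008181512355804), 0.03384972736239433) [0.5467448  0.06804538]
0.058 101 ((0.551152765750885, 0.0677773654460907), 0.017616664990782738) [0.54982156 0.06810744]
0.05 117 ((0.5510522127151489, 0.0679556354880333), 0.017649615183472633) [0.54885083 0.06848995]
clock: 7.55
tool_pos: [0.4907, -0.132, 0.1801]
orientation: [-0.002, 0.584, 0.812, 0.0]
wrist_force: [0.7, 0.1, -0.7]
grip_width: 0.13
t 7.55 p [ 0.4907 -0.132   0.1801] yaw 18.51 tilt [-0.0032  0.0025] F [ 0.7  0.1 -0.7] T [-0.02 -0.01 -0.03] g 0.13 q6 -0.79
[[0.0281,0.0197,0.0001,-0.0005,-0.0005,0.0838],[0.0297,0.0173,0.0001,-0.0005,-0.0005,0.0838],[0.031,0.0147,0.0001,-0.0005,-0.0005,0.0838],[0.0321,0.0121,0.0001,-0.0005,-0.0005,0.0838],[0.033,0.0094,0.0,-0.0005,-0.0005,0.0838],[0.0337,0.0066,0.0,-0.0005,-0.0005,0.0838],[0.0,0.0,0.0,0.0,-0.0,0.0],[0.0,0.0,0.0,0.0,-0.0,-0.0]]
```

```bash
python3 -m jog '[[0.028,0.02,0,0,0,0.084],[0.03,0.017,0,0,0,0.084],[0.031,0.0145,0,0,0,0.084],[0.032,0.012,0,0,0,0.084],[0.032,0.0094,0,0,0,0.084],[0.02,0.004,0,0,0,0.06],[0,0,0,0,0,0],[0,0,0,0,0,0]]'; python3 -c "
from plan import *
st()
rows([(.5504,.0654,.16,-10.0,6),(.5504,.0654,.16,-10.0,2)])
from h import *
im,d=get_image('scene');save(im[150:250,230:380],'sc2.png',5);im,d=get_image('top');save(im[130:270,230:430],'tc2.png',4)"
```

```text
clock: 8.35
tool_pos: [0.5456, 0.0629, 0.1767]
orientation: [-0.004, 0.765, 0.644, -0.002]
wrist_force: [0.0, 1.1, -0.4]
grip_width: 0.127
t 8.35 p [0.5456 0.0629 0.1767] yaw -9.83 tilt [-0.0088  0.0035] F [ 0.   1.1 -0.4] T [-0.03  0.03 -0.02] g 0.127 q6 0.1
[[0.0005,0.0007,0.0028,-0.0015,-0.0003,0.0005],[0.0005,0.0007,0.0028,-0.0015,-0.0003,0.0005],[0.0005,0.0007,0.0028,-0.0015,-0.0003,0.0005],[0.0005,0.0007,0.0028,-0.0015,-0.0003,0.0005],[0.0005,0.0007,0.0028,-0.0015,-0.0003,0.0005],[0.0005,0.0007,0.0028,-0.0015,-0.0003,0.0005],[0.0,0.0,0.0,0.0,0.0,0.0],[0.0,0.0,0.0,0.0,0.0,0.0]]
```

View pics/sc2.png

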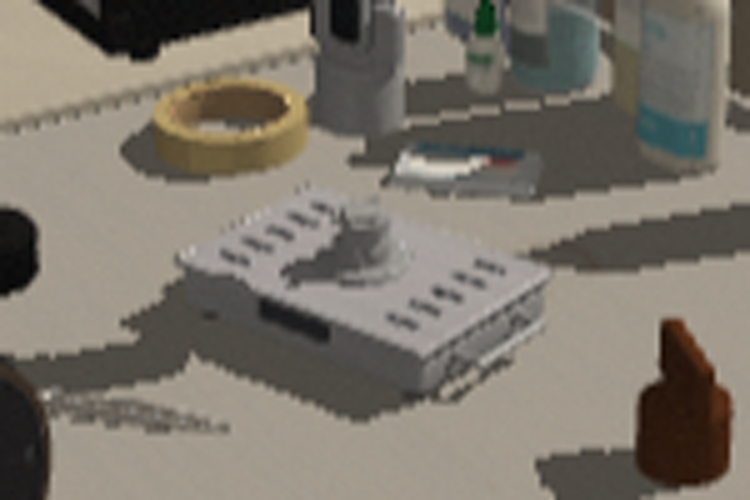

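View pics/tc2.png

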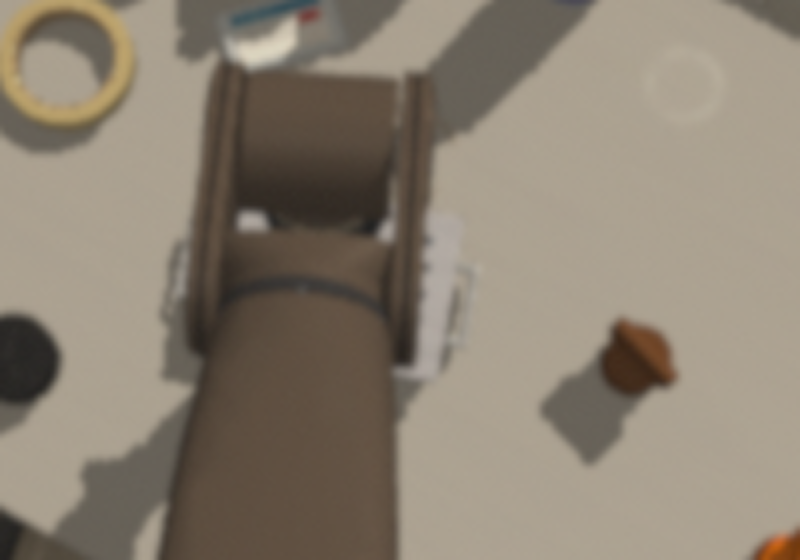

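```bash
python3 -m jog '[[0.001,0.001,0.006,-0.003,-0.001,0],[0.001,0.001,0.006,-0.003,-0.001,0],[0.0005,0.001,0.006,-0.003,0,0],[0,0.001,0.006,0,0,0],[0,0,0.006,0,0,0],[0,0,0.004,0,0,0],[0,0,0,0,0,0],[0,0,0,0,0,0]]'; python3 -c "
from plan import *
st()
rows([(.5504,.0654,.14,-10.0,2)])
from h import *
im,d=get_image('scene');np.savez('/tmp/s3.npz',im=im,d=d);save(im[160:230,260:350],'sc3.png',8)"
```

```text
clock: 9.25
tool_pos: [0.5491, 0.0606, 0.1385]
orientation: [-0.0, 0.767, 0.642, -0.001]
wrist_force: [0.1, -0.2, 0.0]
grip_width: 0.129
t 9.25 p [0.5491 0.0606 0.1385] yaw -10.17 tilt [-0.0017 -0.0006] F [ 0.1 -0.2  0. ] T [ 0.02 -0.03 -0.01] g 0.129 q6 0.1
[[0.0025,0.0002,-0.0008,-0.0008,0.0004,-0.0015],[0.0025,0.0002,-0.0008,-0.0008,0.0004,-0.0015]]
```

View pics/sc3.png

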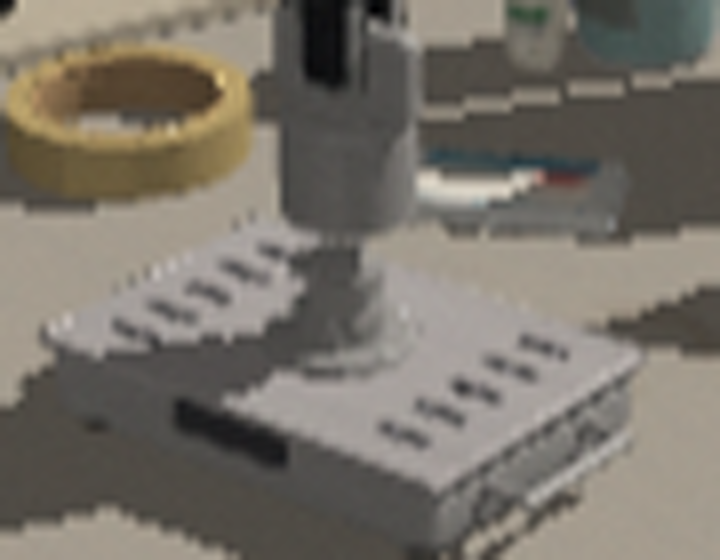

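```bash
cat > fit.py <<'E'
from h import *
from scipy.optimize import least_squares
def fit(f,cen,zlo,zhi,r,box=(270,345,150,225),mx=.03):
    z=np.load(f);d=z['d'];u0,u1,v0,v1=box
    uu,vv=np.meshgrid(np.arange(u0,u1),np.arange(v0,v1));P=px2w_depth('scene',uu.ravel(),vv.ravel(),d[vv,uu].ravel().astype(float))
    m=(P[:,2]>zlo)&(P[:,2]<zhi)&(np.hypot(P[:,0]-cen[0],P[:,1]-cen[1])<mx);Q=P[m]
    # silhouette columns: lateral extents
    n=np.array([-.465,.885]);l=Q[:,:2]@n
    s=least_squares(lambda c:np.hypot(Q[:,0]-c[0],Q[:,1]-c[1])-r,cen,loss='soft_l1',f_scale=.002)
    print(f,len(Q),"centre",s.x.round(4),"lat",(s.x@n).round(4),"ext",l.min().round(4),l.max().round(4),"mid",((l.min()+l.max())/2).round(4),"res",np.std(np.hypot(Q[:,0]-s.x[0],Q[:,1]-s.x[1])-r).round(4))
    return s.x
E
python3 - <<'E'
from fit import *
fit('/tmp/s3.npz',(.549,.063),.096,.126,.0245,mx=.034)
fit('/tmp/scene0.npz',(.55,.068),.05,.067,.017)
fit('/tmp/scene0.npz',(.55,.068),.055,.065,.017)
fit('/tmp/s3.npz',(.55,.068),.05,.067,.017)
fit('/tmp/scene0.npz',(.45,-.265),.005,.035,.0245,box=(380,425,225,272),mx=.034)
E
```

```text
/tmp/s3.npz 164 centre [0.5487 0.0634] lat -0.199 ext -0.2214 -0.1763 mid -0.1989 res 0.0023
/tmp/scene0.npz 63 centre [0.5494 0.0693] lat -0.1941 ext -0.2094 -0.1776 mid -0.1935 res 0.0028
/tmp/scene0.npz 31 centre [0.5495 0.0689] lat -0.1945 ext -0.2092 -0.1778 mid -0.1935 res 0.0025
/tmp/s3.npz 68 centre [0.5494 0.0696] lat -0.1939 ext -0.2093 -0.1777 mid -0.1935 res 0.0028
/tmp/scene0.npz 194 centre [ 0.4496 -0.2652] lat -0.4437 ext -0.4675 -0.42 mid -0.4438 res 0.0018
```

```bash
python3 -m jog '[[0.002,0,0,0,0,0],[0.002,0,0,0,0,0],[0.001,0,0.004,0,0,0],[0,0,0.005,0,0,0],[0,0,0.004,0,0,0],[0,0,0.002,0,0,0],[0,0,0,0,0,0],[0,0,0,0,0,0]]'; python3 -c "
from plan import *
st()
from h import *
im,d=get_image('scene');np.savez('/tmp/s4.npz',im=im,d=d);save(im[160:230,260:350],'sc4.png',8)
from fit import fit
fit('/tmp/s4.npz',(.55,.068),.078,.105,.0245,mx=.034)"
```

```text
clock: 10.1
tool_pos: [0.5504, 0.0662, 0.1229]
orientation: [0.0, 0.767, 0.642, -0.0]
wrist_force: [-0.6, -0.3, -1.2]
grip_width: 0.131
t 10.1 p [0.5504 0.0662 0.1229] yaw -10.14 tilt [-0.0003 -0.0007] F [-0.6 -0.3 -1.2] T [-0.   -0.04 -0.03] g 0.131 q6 0.11
/tmp/s4.npz 146 centre [0.5505 0.069 ] lat -0.1949 ext -0.2184 -0.17 mid -0.1942 res 0.0024
```

View pics/sc4.png

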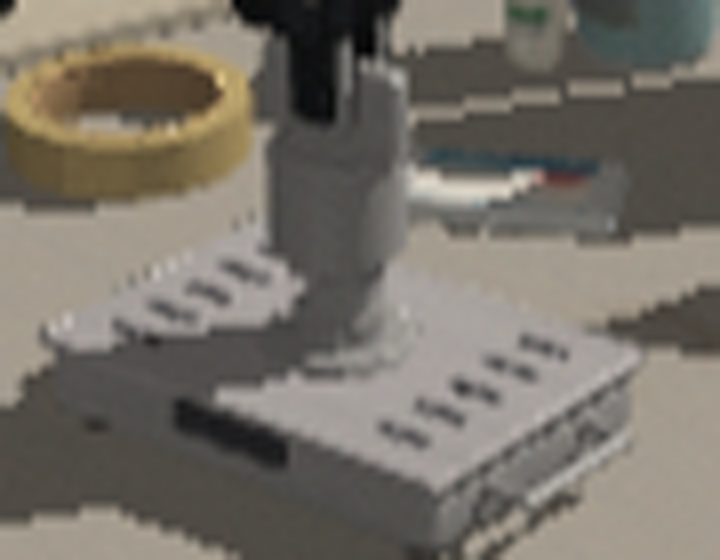

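The nut (centre about (338,200) in the crop) hangs centred over the stud, so I lower it.

```bash
python3 -m jog '[[0,0,0.003,0,0,0],[0,0,0.003,0,0,0],[0,0,0.003,0,0,0],[0,0,0.002,0,0,0],[0,0,0.001,0,0,0],[0,0,0.001,0,0,0],[0,0,0,0,0,0],[0,0,0,0,0,0]]'; python3 -c "
from plan import *
st()"
```

```text
clock: 10.95
tool_pos: [0.5506, 0.0661, 0.109]
orientation: [0.0, 0.767, 0.642, -0.0]
wrist_force: [0.7, 0.3, -1.3]
grip_width: 0.126
t 10.95 p [0.5506 0.0661 0.109 ] yaw -10.15 tilt [ 0.0002 -0.0007] F [ 0.7  0.3 -1.3] T [ 0.04  0.02 -0.02] g 0.126 q6 0.11
```

```bash
python3 -m jog '[[0,0,0.0007,0,0,0],[0,0,0.0005,0,0,0],[0,0,0.0005,0,0,0],[0,0,0.0003,0,0,0],[0,0,0,0,0,0],[0,0,0,0,0,0],[0,0,0,0,0,0],[0,0,0,0,0,0]]'; python3 -c "
from plan import *
st()"
```

```text
clock: 11.75
tool_pos: [0.551, 0.0661, 0.1086]
orientation: [0.001, 0.767, 0.642, -0.0]
wrist_force: [-0.5, 0.6, 0.6]
grip_width: 0.124
t 11.75 p [0.551  0.0661 0.1086] yaw -10.14 tilt [ 0.0007 -0.0009] F [-0.5  0.6  0.6] T [-0.04  0.18  0.  ] g 0.124 q6 0.11
```

```bash
python3 -m jog '[[0,0,0,0,0,0],[0,0,0,0,0,0],[0,0,0,0,0,0],[0,0,0,0,0,0],[0,0,0,0,0,0],[0,0,0,0,0,0],[0,0,0,0,0,0],[0,0,0,0,0,0]]' 0.81; python3 -c "
from plan import *
st()
from h import *
im,d=get_image('scene');np.savez('/tmp/s5.npz',im=im,d=d);save(im[140:230,260:350],'sc5.png',6)
from fit import fit
fit('/tmp/s5.npz',(.55,.068),.068,.095,.0245,mx=.034)"
```

```text
clock: 12.55
tool_pos: [0.5519, 0.066, 0.1086]
orientation: [0.001, 0.767, 0.642, 0.001]
wrist_force: [0.3, 0.6, -0.2]
grip_width: 0.192
t 12.55 p [0.5519 0.066  0.1086] yaw -10.15 tilt [ 0.0035 -0.0009] F [ 0.3  0.6 -0.2] T [0.02 0.04 0.  ] g 0.192 q6 0.11
/tmp/s5.npz 151 centre [0.5504 0.0687] lat -0.1951 ext -0.2182 -0.1726 mid -0.1954 res 0.0026
```

View pics/sc5.png

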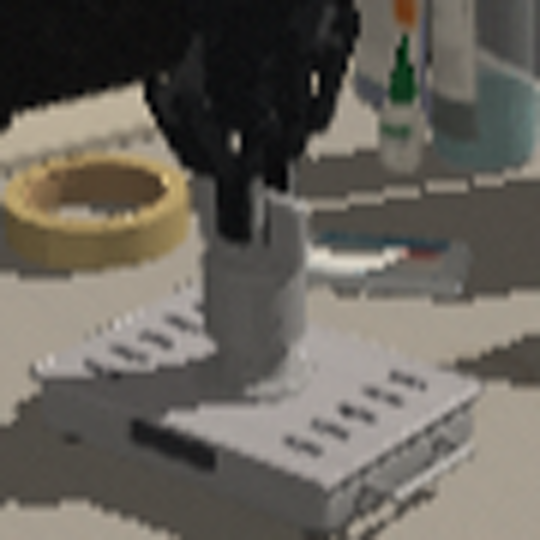

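```bash
python3 -m jog '[[0.001,-0.0006,0.001,0,0,0],[0.001,-0.0006,0.001,0,0,0],[0,0,0.0012,0,0,0],[0,0,0,0,0,0],[0,0,0,0,0,-0.06],[0,0,0,0,0,-0.08],[0,0,0,0,0,-0.08],[0,0,0,0,0,-0.04]]'; python3 -c "
from plan import *
st()"
```

```text
clock: 13.4
tool_pos: [0.5509, 0.0685, 0.1048]
orientation: [0.002, 0.673, 0.739, 0.001]
wrist_force: [-0.3, -0.2, -0.5]
grip_width: 0.188
t 13.4 p [0.5509 0.0685 0.1048] yaw 5.34 tilt [ 0.0032 -0.001 ] F [-0.3 -0.2 -0.5] T [ 0.01  0.03 -0.01] g 0.188 q6 -0.15
```

Centred well. I continue counter-clockwise.

```bash
python3 -m jog '[[0,0,0,0,0,-0.08],[0,0,0,0,0,-0.08],[0,0,0,0,0,-0.08],[0,0,0,0,0,-0.08],[0,0,0,0,0,-0.08],[0,0,0,0,0,-0.08],[0,0,0,0,0,-0.08],[0,0,0,0,0,-0.04]]'; python3 -c "
from plan import *
st()
from h import *
im,d=get_image('scene');np.savez('/tmp/s6.npz',im=im,d=d);save(im[140:230,260:350],'sc6.png',6)
from fit import fit
fit('/tmp/s6.npz',(.55,.068),.068,.095,.0245,mx=.034)"
```

```text
clock: 14.2
tool_pos: [0.5514, 0.0685, 0.1049]
orientation: [0.002, 0.413, 0.911, 0.001]
wrist_force: [0.1, -0.3, 0.2]
grip_width: 0.193
t 14.2 p [0.5514 0.0685 0.1049] yaw 41.16 tilt [ 0.0044 -0.0006] F [ 0.1 -0.3  0.2] T [ 0.02 -0.01 -0.02] g 0.193 q6 -0.78
/tmp/s6.npz 142 centre [0.5502 0.0692] lat -0.1945 ext -0.2181 -0.17 mid -0.1941 res 0.0022
```

View pics/sc6.png

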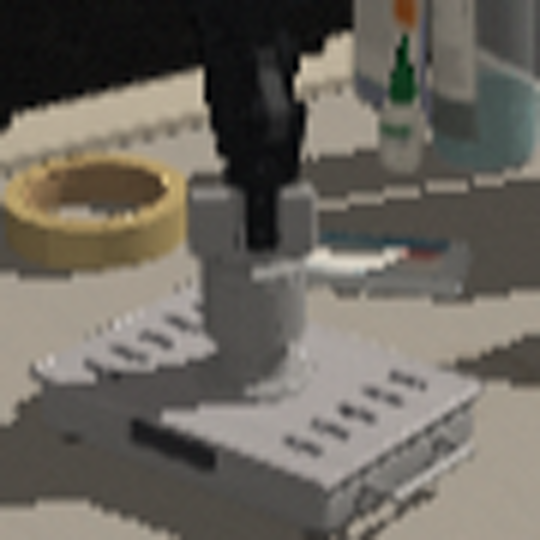

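The nut is turning with the fingers, still level and at the same height. I go on toward the thread start.

```bash
python3 -m jog '[[0,0,0,0,0,-0.05],[0,0,0,0,0,-0.07],[0,0,0,0,0,-0.07],[0,0,0,0,0,-0.07],[0,0,0,0,0,-0.07],[0,0,0,0,0,-0.07],[0,0,0,0,0,-0.07],[0,0,0,0,0,-0.03]]'; python3 -c "
from plan import *
st()
from h import *
im,d=get_image('scene');np.savez('/tmp/s7.npz',im=im,d=d);save(im[140:230,260:350],'sc7.png',6)
from fit import fit
fit('/tmp/s7.npz',(.55,.068),.06,.085,.0245,mx=.034)"
```

```text
clock: 15.05
tool_pos: [0.5517, 0.0685, 0.1047]
orientation: [0.003, 0.168, 0.986, 0.0]
wrist_force: [0.3, -0.5, 0.2]
grip_width: 0.188
t 15.05 p [0.5517 0.0685 0.1047] yaw 70.63 tilt [ 0.005  -0.0006] F [ 0.3 -0.5  0.2] T [-0.05 -0.01  0.01] g 0.188 q6 -1.29
/tmp/s7.npz 146 centre [0.5477 0.0687] lat -0.1939 ext -0.218 -0.1695 mid -0.1937 res 0.0027
```

View pics/sc7.png

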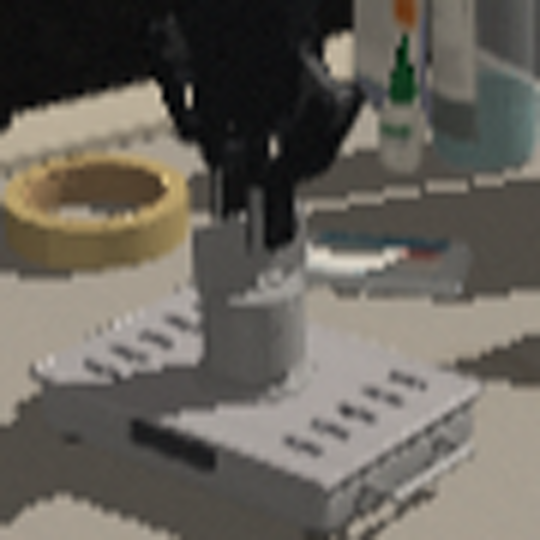

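```bash
cat > bar.py <<'E'
from h import *
def bar(f):
    z=np.load(f);d=z['d'];im=z['im']
    uu,vv=np.meshgrid(np.arange(270,345),np.arange(145,225));P=px2w_depth('scene',uu.ravel(),vv.ravel(),d[vv,uu].ravel().astype(float));c=im[vv,uu].reshape(-1,3).astype(int)
    m=(np.hypot(P[:,0]-.55,P[:,1]-.068)<.034)&(c.min(1)>75)&(P[:,2]>.04);Q=P[m]
    print(f,"ztop",np.percentile(Q[:,2],[90,97,99.5]).round(4))
    zt=np.percentile(Q[:,2],98);B=Q[Q[:,2]>zt-.02];w,V=np.linalg.eigh(np.cov(B[:,:2].T));print(len(B),"bar dir",np.degrees(np.arctan2(V[1,1],V[0,1])).round(1),np.sqrt(w))
E
python3 -c "
from bar import bar
for f in '567': bar('/tmp/s%s.npz'%f)"
```

```text
/tmp/s5.npz ztop [0.1307 0.1361 0.146 ]
65 bar dir 75.7 [0.01014464 0.01282869]
/tmp/s6.npz ztop [0.1283 0.1322 0.1511]
111 bar dir 119.8 [0.00596945 0.02095953]
/tmp/s7.npz ztop [0.1112 0.1188 0.1219]
64 bar dir 149.4 [0.00581589 0.01872853]
```

The nut has dropped about 13 mm, its bar at about 69° to the long side. I lower the fingers and turn it forward.

```bash
python3 -m jog '[[0,-0.0002,0.003,0,0.004,0],[0,0,0.003,0,0,0],[0,0,0.003,0,0,0],[0,0,0,0,0,0],[0,0,0,0,0,0.04],[0,0,0,0,0,0.08],[0,0,0,0,0,0.1],[0,0,0,0,0,0.1]]'; python3 -c "
from plan import *
st()"
```

```text
clock: 15.9
tool_pos: [0.5511, 0.0683, 0.0939]
orientation: [-0.001, 0.331, 0.944, 0.0]
wrist_force: [-0.0, -0.7, -0.1]
grip_width: 0.19
t 15.9 p [0.5511 0.0683 0.0939] yaw 51.39 tilt [-0.0008  0.0009] F [-0.  -0.7 -0.1] T [ 0.01 -0.02  0.05] g 0.19 q6 -0.96
```

```bash
python3 -m jog '[[0,0,0,0,0,0.1],[0,0,0,0,0,0.1],[0,0,0,0,0,0.1],[0,0,0,0,0,0.1],[0,0,0,0,0,0.1],[0,0,0,0,0,0.1],[0,0,0,0,0,0.1],[0,0,0,0,0,0.05]]'; python3 -c "
from plan import *
st()
from h import *
im,d=get_image('scene');np.savez('/tmp/s8.npz',im=im,d=d);save(im[140:230,260:350],'sc8.png',6)
from bar import bar
bar('/tmp/s8.npz')"
```

```text
clock: 16.7
tool_pos: [0.551, 0.0684, 0.0934]
orientation: [-0.001, 0.667, 0.745, -0.0]
wrist_force: [-0.8, -0.5, -0.7]
grip_width: 0.194
t 16.7 p [0.551  0.0684 0.0934] yaw 6.39 tilt [-0.0013  0.0009] F [-0.8 -0.5 -0.7] T [-0.01  0.   -0.03] g 0.194 q6 -0.17
/tmp/s8.npz ztop [0.1159 0.119  0.1258]
100 bar dir 109.4 [0.00599111 0.01948776]
```

View pics/sc8.png

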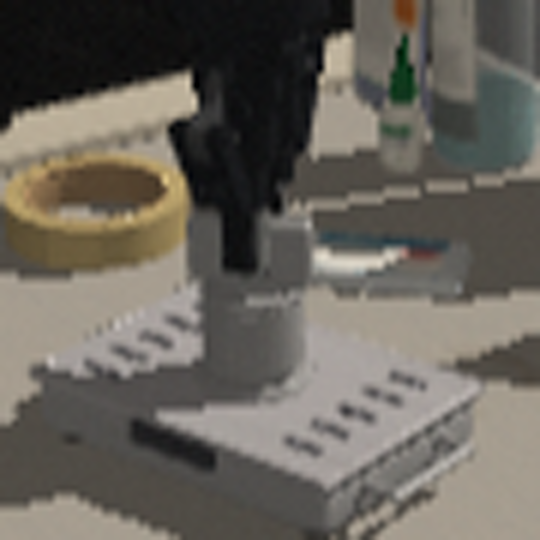

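The nut follows, its bar now at about 109°. It sinks by itself, so I keep turning and go down slightly with it.

```bash
python3 -m jog '[[0,0,0,0,0,0.1],[0,0,0.0005,0,0,0.1],[0,0,0.0005,0,0,0.1],[0,0,0.0005,0,0,0.1],[0,0,0.0005,0,0,0.1],[0,0,0,0,0,0.1],[0,0,0,0,0,0.1],[0,0,0,0,0,0.05]]'; python3 -c "
from plan import *
st()"
python3 -m jog '[[0,0,0,0,0,0.07],[0,0,0,0,0,0.07],[0,0,0,0,0,0.07],[0,0,0,0,0,0.06],[0,0,0,0,0,0.05],[0,0,0,0,0,0],[0,0,0,0,0,0],[0,0,0,0,0,0]]'; python3 -c "
from plan import *
st()
from h import *
im,d=get_image('scene');np.savez('/tmp/s9.npz',im=im,d=d);save(im[140:230,260:350],'sc9.png',6)
from bar import bar
bar('/tmp/s9.npz')"
```

```text
clock: 17.55
tool_pos: [0.5509, 0.0684, 0.0908]
orientation: [-0.001, 0.899, 0.438, -0.001]
wrist_force: [-0.7, -0.2, -0.5]
grip_width: 0.193
t 17.55 p [0.5509 0.0684 0.0908] yaw -38.01 tilt [-0.0021  0.001 ] F [-0.7 -0.2 -0.5] T [ 0.04 -0.03  0.02] g 0.193 q6 0.6
clock: 18.35
tool_pos: [0.5505, 0.0686, 0.0902]
orientation: [-0.001, 0.958, 0.287, -0.001]
wrist_force: [0.1, -1.1, -0.0]
grip_width: 0.19
t 18.35 p [0.5505 0.0686 0.0902] yaw -56.69 tilt [-0.0034  0.0012] F [ 0.1 -1.1 -0. ] T [-0.01  0.   -0.01] g 0.19 q6 0.93
/tmp/s9.npz ztop [0.1114 0.1201 0.1639]
42 bar dir -135.9 [0.00860765 0.01655385]
```

View pics/sc9.png

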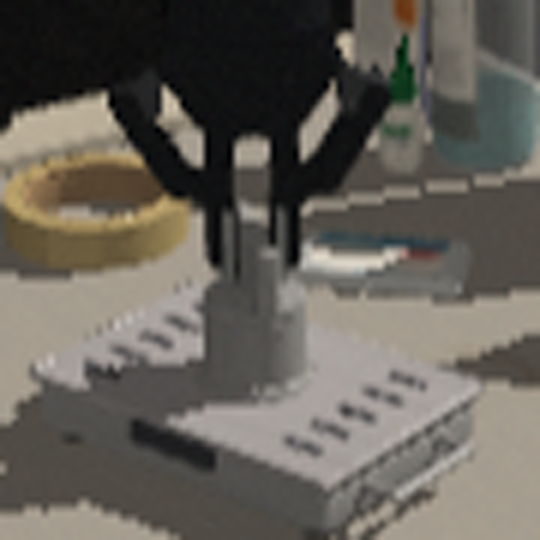

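```bash
python3 -m jog '[[0,0,0,0,0,0.04],[0,0,0,0,0,0.04],[0,0,0,0,0,0.04],[0,0,0,0,0,0.03],[0,0,0,0,0,0.02],[0,0,0,0,0,0.02],[0,0,0,0,0,0.02],[0,0,0,0,0,0]]'; python3 -c "
from plan import *
st()"
```

```text
clock: 19.2
tool_pos: [0.5502, 0.0688, 0.0902]
orientation: [-0.001, 0.983, 0.182, -0.002]
wrist_force: [0.6, -0.0, -0.2]
grip_width: 0.19
t 19.2 p [0.5502 0.0688 0.0902] yaw -69.0 tilt [-0.0043  0.0014] F [ 0.6 -0.  -0.2] T [0.06 0.04 0.07] g 0.19 q6 1.14
```

```bash
python3 -m jog '[[0,0,0,0,0,0.02],[0,0,0,0,0,0.02],[0,0,0,0,0,0.02],[0,0,0,0,0,0.02],[0,0,0,0,0,0.02],[0,0,0,0,0,0.02],[0,0,0,0,0,0],[0,0,0,0,0,0]]'; python3 -c "
from plan import *
st()
from h import *
im,d=get_image('scene');np.savez('/tmp/s10.npz',im=im,d=d);save(im[140:230,260:350],'sc10.png',6)
from bar import bar
bar('/tmp/s10.npz')"
```

```text
clock: 20.0
tool_pos: [0.55, 0.0685, 0.0903]
orientation: [0.001, 0.992, 0.123, -0.002]
wrist_force: [0.5, 0.4, 0.5]
grip_width: 0.19
t 20.0 p [0.55   0.0685 0.0903] yaw -75.92 tilt [-0.0046 -0.0017] F [0.5 0.4 0.5] T [0.13 0.02 0.74] g 0.19 q6 1.27
/tmp/s10.npz ztop [0.1136 0.1257 0.1772]
8 bar dir 117.7 [0.01066733 0.02626401]
```

View pics/sc10.png

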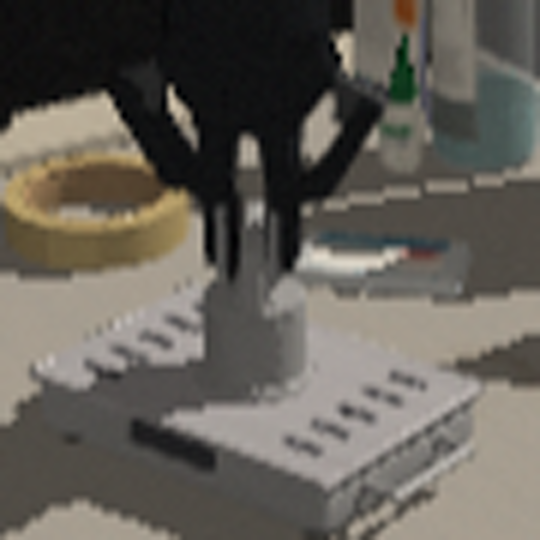

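The torque rose to 0.74 N m, so the nut is at its stop. I back off within the play, open and lift clear.

```bash
python3 -m jog '[[0,0,0,0,0,-0.07],[0,0,0,0,0,-0.08],[0,0,0,0,0,-0.05],[0,0,0,0,0,0],[0,0,0,0,0,0],[0,0,0,0,0,0],[0,0,0,0,0,0],[0,0,0,0,0,0]]'; python3 -c "
from plan import *
st()"
python3 -m jog '[[0,0,0,0,0,0],[0,0,0,0,0,0],[0,0,0,0,0,0],[0,0,0,0,0,0],[0,0,-0.01,0,0,0],[0,0,-0.03,0,0,0],[0,0,-0.04,0,0,0],[0,0,-0.04,0,0,0]]' 0.5; python3 -c "
from plan import *
st()"
```

```text
clock: 20.85
tool_pos: [0.5504, 0.0687, 0.0901]
orientation: [-0.002, 0.977, 0.215, -0.001]
wrist_force: [-0.3, -0.4, 1.4]
grip_width: 0.19
t 20.85 p [0.5504 0.0687 0.0901] yaw -65.2 tilt [-0.0037  0.0033] F [-0.3 -0.4  1.4] T [ 0.01  0.05 -0.03] g 0.19 q6 1.08
clock: 21.65
tool_pos: [0.5465, 0.0684, 0.2075]
orientation: [-0.004, 0.977, 0.214, -0.009]
wrist_force: [0.8, 0.6, -1.0]
grip_width: 0.5
t 21.65 p [0.5465 0.0684 0.2075] yaw -65.28 tilt [-0.0192  0.004 ] F [ 0.8  0.6 -1. ] T [-0.01 -0.02 -0.04] g 0.5 q6 1.08
```

```bash
python3 -m jog '[[-0.012,0.03,-0.005,0,0,0],[-0.016,0.034,-0.005,0,0,0],[-0.016,0.034,0,0,0,0],[-0.016,0.034,0,0,0,0],[-0.016,0.034,0,0,0,0],[-0.016,0.034,0,0,0,0],[-0.012,0.03,0,0,0,0],[0,0,0,0,0,0]]'; python3 -c "
from plan import *
st()
from h import *
im,d=get_image('scene');np.savez('/tmp/s11.npz',im=im,d=d);save(im[140:230,250:370],'sc11.png',6)
from bar import bar
from fit import fit
bar('/tmp/s11.npz');fit('/tmp/s11.npz',(.55,.068),.05,.075,.0245,mx=.034)
im,d=get_image('top');save(im[130:270,220:420],'tc11.png',4)
uu,vv=np.meshgrid(np.arange(285,340),np.arange(175,225));P=px2w_depth('top',uu.ravel(),vv.ravel(),d[vv,uu].ravel().astype(float))
Q=P[(P[:,2]>.09)&(P[:,2]<.13)];r=cv2.minAreaRect(Q[:,:2].astype(np.float32));print(r,'ztop',np.median(Q[Q[:,2]>.1][:,2]))
w,V=np.linalg.eigh(np.cov(Q[:,:2].T));print(np.degrees(np.arctan2(V[1,1],V[0,1])))
H=P[(P[:,2]>.07)&(P[:,2]<.09)];print('hub top z',np.median(H[:,2]),cv2.minEnclosingCircle(P[(P[:,2]>.07)][:,:2].astype(np.float32)))
"
```

```text
clock: 22.45
tool_pos: [0.5547, -0.1931, 0.2366]
orientation: [0.002, 0.976, 0.216, 0.004]
wrist_force: [-0.3, -0.3, 0.2]
grip_width: 0.498
t 22.45 p [ 0.5547 -0.1931  0.2366] yaw -65.0 tilt [ 0.0089 -0.0027] F [-0.3 -0.3  0.2] T [ 0.01 -0.01 -0.05] g 0.498 q6 0.63
/tmp/s11.npz ztop [0.1102 0.1142 0.1154]
62 bar dir -144.0 [0.00348444 0.01991128]
/tmp/s11.npz 134 centre [0.5502 0.0694] lat -0.1944 ext -0.2178 -0.1721 mid -0.195 res 0.0024
((0.5518442988395691, 0.0689510777592659), (0.05993296578526497, 0.012273156084120274), 33.63058090209961) ztop 0.11372582795039034
-146.89646250312796
hub top z 0.08077571029111584 ((0.44613784551620483, 0.059958286583423615), 0.13421040773391724)
```

View pics/sc11.png

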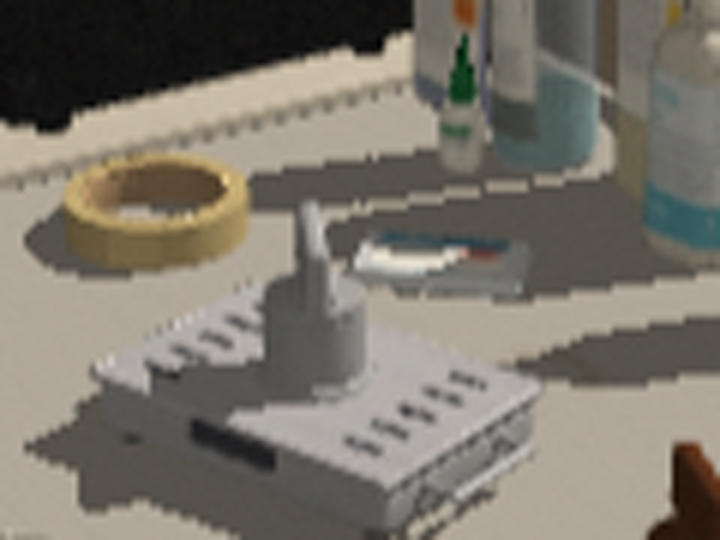

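View pics/tc11.png

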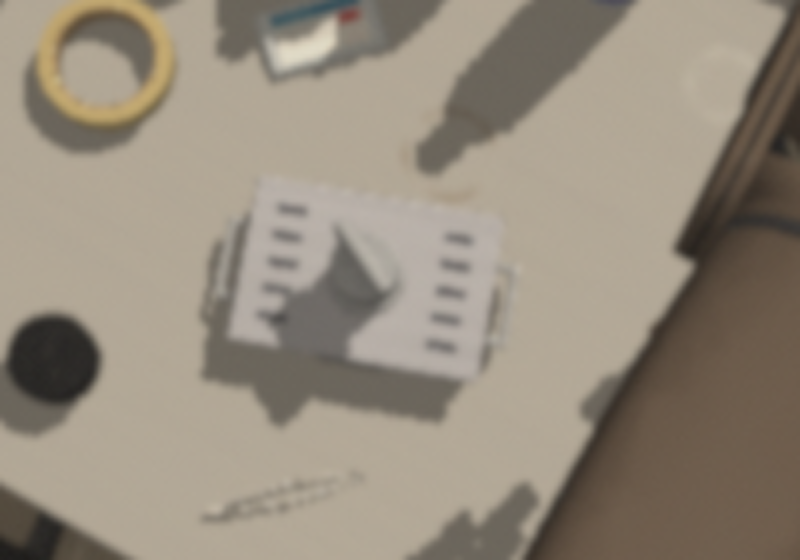

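The wings are at about 33–34° against the long side's 80°, which is about 46° clockwise, and the top of the bar is at 0.114–0.115 m (expected 0.115). The bystanders have not moved and the arm is clear, so I hand the job in.

```bash
python3 -c "
from bench import *
print(close_job())"
```

```text
the job is handed in; nothing more can be done
None
```

The wing nut is locked home on its stud, and I handed the job in at about 22.6 s of the 51 s allowed. No verdict is reported, so this rests on my own measurements.

**What I did:** I picked the bare steel nut, not the brown or orange look-alikes, and set it on the thread with its wings along the long side. With the fingers slightly open I turned it counter-clockwise until it dropped about 13 mm at roughly 69°. I then turned it clockwise until the torque rose to 0.74 N m at the stop, backed off, opened and lifted clear.

**Last checks:**
- **Angle:** the wings are about 46° clockwise past the long side, against a nominal 45°.
- **Height:** the top of the bar reads 0.114–0.115 m, against 0.115 m when home.
- **Centring:** the nut's centre came out within about 1.5 mm of the stud. The top and scene cameras differed by 1–2 mm.
- **Bystanders:** they look unmoved in the last pictures; I judged this by eye and did not measure it.
- **Readings that disagreed:** one bar-angle reading near the stop, taken while the fingers hid the bar, was unusable, and I ignored it. My automatic hub-circle fit in the last top view also failed because it picked up the arm, so the centring figure comes from the bar in that view and the scene camera.

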